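# Hang the rinse pail on the drop-flap peg

## Task

Hang the little metal rinse pail by its eye on the stand's peg: push the eye gently on so that it lifts the drop flap and the flap falls shut behind it, then draw the pail gently back against the flap and hold a light but definite pull of at least 2 N for a moment, to feel that it is caught. Lower it gently onto the peg and leave it hanging still, disturbing nothing else on the table.

Things in the scene. Friction and masses are not known exactly. Their poses are not given: they have to be found in the camera images.
- pail: Small metal rinse pail, 60 mm across, 66 mm high, 0.2 to 0.3 kg, 192 mm high with its hanger. Origin: centre of its underside, z up. The stiff hanger (no hinge) over its mouth lies in the pail's x-z plane: two side legs, a 34 mm wide, 5 mm thick steel plate (thickness along y) with the slot eye, and on top a wooden grip. Same front and back: either side may face the stand.
- eye (a point): Centre of the slot eye through the pail's hanger plate, 125 mm above the pail's underside. The slot passes through along the pail's y; it is 14 mm wide (x) and 22 mm high (11 mm up and down from here). Hung, the peg lies in the slot's top and this point is 6 mm below the peg's axis.
- grip (a point): Point to hold in the wooden grip on top of the hanger, 47 mm above the eye's centre. The grip block is 13 mm thick (pail's y), 26 mm wide (x), 42 mm high, from 150 to 192 mm above the underside. Grip it across its thickness, from above.
- stand: Dark wooden hanging stand fixed on the table. Origin: at table level straight below peg_root. Foot 100 mm (x) wide, 14 mm high, y = -35 to +105 mm; upright board 55 mm wide, 192 mm high (clamp screw to 209) at y = 50 to 70 mm. The peg points along the stand's -y: the pail comes on moving along +y. Over 15 N between pail and stand, peg or flap, knocks too, would bend it; 2 to 8 N is right.
- peg_root (a point): Point on the peg's axis, 175 mm up, at its root's middle setting; axes as the stand's. A 22 mm thick steel arm slides through the board and is clamped tight up to 14 mm farther in (+y) or out (-y) than here: this is not measured, so feel for it. Its end face is the collar that stops the eye's plate; from it the 10 mm thick round peg runs 41 mm along -y to a round nose.
- flap (a joint): Drop flap of the peg: 40 g steel tongue, 8 mm wide, on a cross pin 32 mm out from the collar, 2 mm below the peg's axis; 21 mm long from the pin. 0 rad: hangs straight down, cannot swing outwards. The eye pushed on swings it up towards the collar (to 1.4 rad); it falls back once the plate's middle is within 10 mm of the collar, and the plate can then come back out only to 28 mm from it.
- mug: White ceramic mug with a handle, 72 mm across, 85 mm high; a bystander. It may stand where the pail stood in another start. Origin: centre of underside.
- bowl: Terracotta bowl, 90 mm across, 50 mm high; a bystander. Origin: centre of underside.
- persimmon: Orange persimmon, 68 mm across, 58 mm high; a bystander. Origin: centre of underside.
- paint_tin: Flat white round tin, 64 mm across, 14 mm high; a bystander. Origin: centre of underside.
- eraser: Blue eraser, 50 x 22 x 13 mm; a bystander. Origin: centre of underside.
- jar: Jar with a green cap, 56 mm across, 65 mm high; a bystander. Origin: centre of underside.
Things that resemble listed ones, but are neither listed nor needed, are in the scene too. Leave any purple look-alike of the pail alone. Leave any red look-alike of the stand alone.

How it is judged:
By the outcome, as a careful person would: the job done as asked, in the order asked, and still so for the second after the job is handed in, with the robot touching nothing.
It also fails if it takes over 72 s, if anything falls off the work surface, if the arm or the gripper's body presses on something with over 40 N, if the wrist force passes 120 N, or if a joint passes its speed limit or range.

## Robot

A 7-joint arm with a two-finger parallel gripper is mounted at the origin on the work surface. World frame = base frame: x ahead of the robot, y to its left, z up, the work surface at z = 0. Lengths are in m, angles in rad, forces in N, time in s.
With the tool pointing down it reaches from about 0.425 to 0.8 m from the base axis. Payload 8.3 kg.
Tool frame: the origin (TCP) lies midway between the tips of the shut fingers; the grasp point (between the pads) lies 19 mm behind it; z points along the fingers, y is the line along which they close (so a half turn about z gives the same grasp; the last joint's range is limited). The gripper opens to 85 mm and grips with 20 to 120 N. Pads are 22 mm wide; open, the fingers measure 114 mm over their backs; the gripper's body (76 mm by 85 mm) begins 54 mm behind the grasp point. The pads swing forward as they close: fully open they stand 13 mm farther back than shut.
Start: joints at [1.27, 0.383, 0.016, 1.37, -0.006, 1.388, -0.046], TCP at [0.147, -0.607, 0.231] pointing down, gripper open.
Joint ranges: [-2.95, 2.95], [-0.25, 2.06], [-1.52, 1.56], [0.18, 2.33], [-1.44, 4.58], [0.02, 2.06], [-3.01, 3.01]. Speed limits (rad/s): [2.39, 2.39, 3.01, 3.01, 3.14, 3.14, 3.14].

## Interface

Orientations are given as a unit quaternion [w, x, y, z].
In Python, from workcell import ctrl, optics, job_done gives the robot as it stands.
- The arm moves only by the tool drive_tool, never from a script. Its argument "plan" is a list of rows, each a list of 7 numbers: the finger opening in mm, from 0 to 85.4, then the shift along the tool's x, y, z as a fraction of full scale, then the turn, a rotation vector about the tool's x, y, z as a fraction of full scale. In form: [[grip, dx, dy, dz, wx, wy, wz], ...]. A call has 1 to 10 rows; each row is the pose to reach, as a shift and turn from the pose commanded when the call began, along the tool's axes at that moment, turning the shorter way round; what a row does not reach only later rows make up. Full scale, the value 1, is 0.4 m for a shift and 180 degrees for a turn. A row lasts 1/8 s, in which the tool goes at most 62.5 mm and 10.7 degrees, less where a joint would pass 70% of its speed; a pose out of reach is approached as far as the arm can. A call with a number of a shift or a turn outside -1 to 1 is refused whole. A call with a gripper value outside its range is refused whole. The fingers move at their own pace and stop on an object; "squeeze" is the grip in N (left out, the last holds). Time passes only in rows, so rows that repeat a pose let the fingers close. It gives the time, the measured TCP pose, the force, the opening and the grip force at its end, in the units of the state.
- ctrl.observe(): the state, without advancing time (a new reading comes with each control period).
- optics.read_camera(name): name is "scene" or "top" or "wrist"; returns a dict with "frame" (420x560x3 uint8, blue, green, red), "fx", "fy", "cx", "cy" (pixels), "extrinsics" (4x4, takes a point from world to camera coordinates). Camera axes: x right, y down, z forward; pixel columns grow to the right and rows downward; lengths in m; the calibration is good to about 2 mm. A picture is of the moment at which its call begins. There is no depth.
- job_done(): hands the job in; it is judged then, once.
The state is a dict: "time_s": time; "joint_pos": joint angles; "qvel": joint speeds; "effort": joint torques, N m; "eef_pos": TCP position; "tool_rot": TCP orientation; "wrist_force": force on the tool from outside, world axes, zero at the start; "wrist_torque": the same for the moment, N m; "gripper_width": finger opening in m; "finger_force": force on a finger pad.
Only numpy, scipy, OpenCV 4.12 (cv2) and the standard library are available. Lean on these libraries where they do the work, as an engineer would, in place of code of your own. Each camera call takes 0.05 s, during which the arm holds its last target. There are 200 camera calls.

## Working session

There is one attempt and no reset: what is moved stays moved. The work goes in short steps, Python scripts to look and compute and a tool call to move; the robot and the scene stay as the last step left them, time stands still between calls to the robot, and variables do not carry over. Pictures are saved under pics/ and viewed, at most 10 in all, crops included, and the job is handed in when it is done.

Besides the shell and the picture viewer there is one more tool, called after ">>>" by a JSON object that holds its "method" and its "body". drive_tool: Moves the arm, as the interface text tells. Shift numbers are shares of 0.4 m and turn numbers shares of 180 degrees, none past 1 either way. Its arguments: {"type":"object","properties":{"plan":{"type":"array","items":{"type":"array","items":{"type":"number"}}},"squeeze":{"type":"number"}},"required":["plan"]}

```bash
mkdir -p pics; ls; cat > h.py <<'E'
import numpy as np, cv2
from scipy.spatial.transform import Rotation as R
from workcell import ctrl, optics, job_done
def cam(n,save=None):
    d=optics.read_camera(n)
    if save: cv2.imwrite('pics/'+save,d['frame'])
    return d
def ray(d,u,v):
    E=np.array(d['extrinsics']);c=-E[:3,:3].T@E[:3,3]
    r=E[:3,:3].T@np.array([(u-d['cx'])/d['fx'],(v-d['cy'])/d['fy'],1.]);return c,r
def onz(d,u,v,z):
    c,r=ray(d,u,v);return c+r*(z-c[2])/r[2]
def tri(*obs):
    A=np.zeros((3,3));b=np.zeros(3)
    for d,u,v in obs:
        c,r=ray(d,u,v);r/=np.linalg.norm(r);P=np.eye(3)-np.outer(r,r);A+=P;b+=P@c
    return np.linalg.solve(A,b)
def proj(d,p):
    E=np.array(d['extrinsics']);q=E[:3,:3]@p+E[:3,3];return np.array([d['fx']*q[0]/q[2]+d['cx'],d['fy']*q[1]/q[2]+d['cy']])
def state():
    s=ctrl.observe();return s
E
python3 - <<'E'
from h import *
for n in('scene','top'):
    d=cam(n,n+'0.png');print(n,d['fx'],np.round(d['extrinsics'],3).tolist())
s=ctrl.observe();print(s)
E
```

```text
pics
scene 488.48713278224346 [[-0.416, 0.909, -0.012, 0.212], [0.745, 0.333, -0.578, -0.285], [-0.521, -0.249, -0.816, 1.422], [0.0, 0.0, 0.0, 1.0]]
top 504.2824846611926 [[-0.026, -1.0, 0.017, -0.034], [-0.992, 0.024, -0.126, 0.487], [0.125, -0.02, -0.992, 1.52], [0.0, 0.0, 0.0, 1.0]]
{'time_s': 0.1, 'joint_pos': array([ 1.27009874,  0.38415278,  0.01638921,  1.37099646, -0.00629949,
        1.38819518, -0.04647226]), 'qvel': array([ 0.00075568, -0.00139874, -0.00065381, -0.00424703, -0.00119738,
        0.00111574, -0.00081346]), 'effort': array([ 4.07298852e-03, -6.29128933e+01,  8.48114714e-01, -3.72757387e+01,
        1.68358785e-02,  1.04304368e-02,  1.13051287e-04]), 'eef_pos': array([ 0.14715548, -0.60698795,  0.23040361]), 'tool_rot': array([-8.43358784e-04,  9.92934850e-01,  1.18657742e-01, -1.15038709e-04]), 'wrist_force': array([ 0.80204434, -0.21973044, -0.11081399]), 'wrist_torque': array([-0.03724403, -0.00382576, -0.03190965]), 'finger_force': 0.0, 'gripper_width': 0.08539820128073057}
```

View pics/scene0.png

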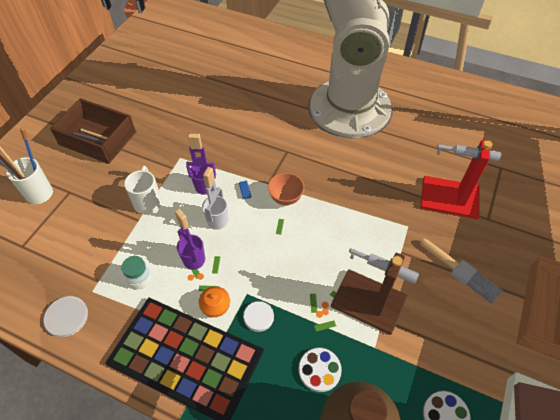

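View pics/top0.png

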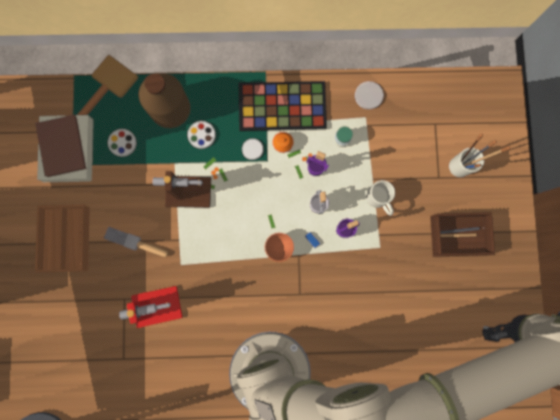

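The grey pail is at scene (215,210) and top (319,203), between two purple ones. The dark stand is at scene (370,285) and top (188,190), with its peg pointing right in the top view. I'll enlarge these.

```bash
python3 - <<'E'
import cv2,numpy as np
s=cv2.imread('pics/scene0.png');t=cv2.imread('pics/top0.png')
def c(i,u,v,w,h,W,H):return cv2.resize(i[v:v+h,u:u+w],(W,H),interpolation=cv2.INTER_CUBIC)
a=np.hstack([c(s,170,130,80,60*2,400,600)[:300*2],np.vstack([c(s,330,240,100,75,400,300),c(t,280,150,100,75,400,300)])])
cv2.imwrite('pics/z0.png',a)
E
```

```text
(no output)
```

View pics/z0.png

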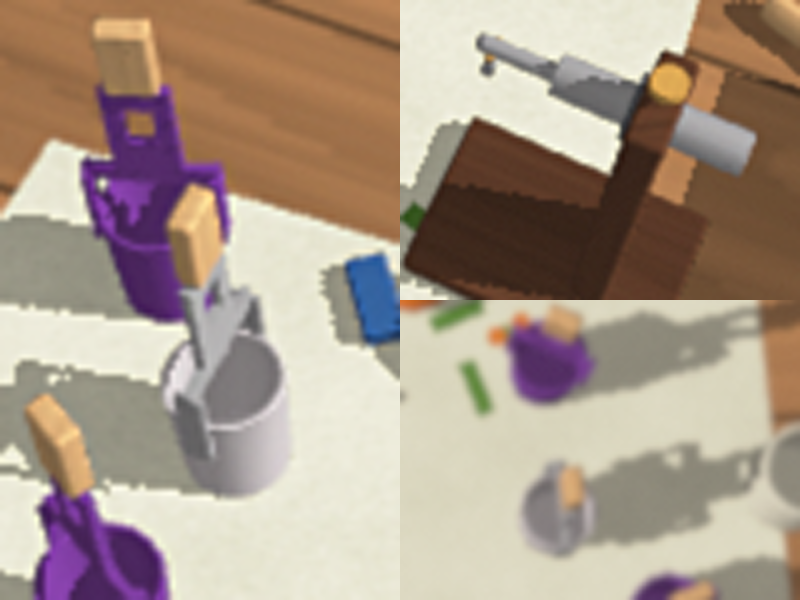

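```bash
python3 - <<'E'
from h import *
s=cam('scene');t=cam('top')
def blob(d,box,lo,hi):
    u,v,w,h=box;f=cv2.cvtColor(d['frame'][v:v+h,u:u+w],cv2.COLOR_BGR2HSV)
    m=cv2.inRange(f,lo,hi);n,l,st,c=cv2.connectedComponentsWithStats(m);i=1+st[1:,4].argmax()
    pts=np.argwhere(l==i)[:,::-1]+[u,v];return c[i]+[u,v],st[i,4],cv2.minAreaRect(pts.astype(np.float32)),pts
g1=blob(s,(200,160,20,35),(8,60,120),(25,255,255));g2=blob(t,(312,185,20,20),(8,45,120),(25,255,255))
print(g1[:3],g2[:3]);p=tri((s,*g1[0]),(t,*g2[0]));print('grip',p,proj(s,p),proj(t,p))
for n,(u,v) in {'lA':(319.5,191.5),'lB':(321,211)}.items(): print(n,onz(t,u,v,.1))
# stand foot top in top view
f=t['frame'][160:220,140:230];f2=s['frame'][230:345,320:430]
cv2.imwrite('pics/z1.png',np.hstack([cv2.resize(f,(450,300),interpolation=2),cv2.resize(f2,(330,345),interpolation=2)[:300]]))
m=cv2.inRange(cv2.cvtColor(t['frame'],cv2.COLOR_BGR2HSV),(0,60,20),(20,255,95));m[:,:164]=0;m[:,215:]=0;m[:172]=0;m[212:]=0
pts=np.argwhere(m)[:,::-1].astype(np.float32);r=cv2.minAreaRect(pts);b=cv2.boxPoints(r);print(r)
for q in b: print(q,onz(t,*q,.014))
E
```

```text
(array([208.74074074, 176.58024691]), np.int32(162), ((208.5192413330078, 176.59616088867188), (19.023265838623047, 10.198039054870605), 78.69007110595703)) (array([322.69230769, 196.25641026]), np.int32(78), ((322.5, 196.5), (11.0, 7.0), 90.0))
grip [ 0.50494533 -0.16048361  0.17278732] [209.11349582 176.60433749] [322.94356569 196.1189464 ]
lA [ 0.53009835 -0.15836948  0.1       ]
lB [ 0.47194787 -0.16070368  0.1       ]
((187.33042907714844, 190.8915557861328), (44.69416809082031, 34.20726776123047), 2.862405300140381)
[164.15712 206.85788] [0.50724748 0.31706911 0.014     ]
[165.86534 172.6933 ] [0.61492464 0.31205208 0.014     ]
[210.50374 174.92523] [0.60461918 0.1728968  0.014     ]
[208.79552 209.08981] [0.49692848 0.17911996 0.014     ]
```

View pics/z1.png

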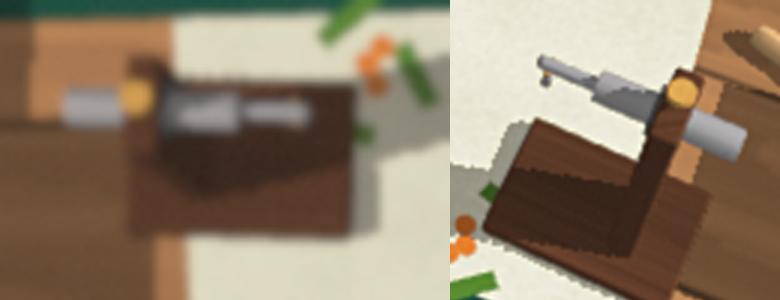

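```bash
cat >> h.py <<'E'
def plan(p,yaw=None,base=None):
    """fractions to bring TCP to p with tool x at world yaw (deg), tool down"""
    s=ctrl.observe();b=s['eef_pos'];q=s['tool_rot'];Rt=R.from_quat(np.r_[q[1:],q[0]])
    d=Rt.inv().apply(np.array(p)-b)/.4
    Rg=Rt if yaw is None else R.from_euler('z',yaw,degrees=True)*R.from_euler('x',180,degrees=True)
    w=(Rt.inv()*Rg).as_rotvec()/np.pi
    print(np.round(d,4),np.round(w,4),'t',s['time_s'],'tcp',np.round(b,4),'F',np.round(s['wrist_force'],2),'gw',round(s['gripper_width'],4),round(s['finger_force'],1))
E
python3 - <<'E'
from h import *
s=ctrl.observe()['eef_pos']
plan([.33,-.38,.3],2.3)
plan([.505,-.16,.3],2.3)
sc=cam('scene');t=cam('top')
n=tri((sc,349,250.7),(t,202,182.6));print('nose',n,proj(sc,n),proj(t,n),onz(t,202,182.6,.175),onz(t,152.4,181.6,.175))
E
```

```text
[ 0.5779 -0.4443 -0.1728] [-0.0004  0.      0.0629] t 0.2 tcp [ 0.1472 -0.6071  0.2307] F [-0.25  0.2   0.62] gw 0.0855 0.0
[ 1.1327 -0.8758 -0.1722] [-0.0004  0.      0.0629] t 0.2 tcp [ 0.1472 -0.6071  0.2307] F [-0.25  0.2   0.62] gw 0.0855 0.0
nose [0.55234972 0.17769813 0.16825506] [349.31656817 250.72305412] [202.21012685 182.53690926] [0.55092964 0.17735707 0.175     ] [0.55699011 0.31560208 0.175     ]
```

>>> {"method": "drive_tool", "body": {"plan": [[50,0.1,-0.08,-0.17,0,0,0.02],[50,0.25,-0.19,-0.17,0,0,0.063],[50,0.4,-0.31,-0.17,0,0,0.063],[50,0.55,-0.43,-0.17,0,0,0.063],[50,0.7,-0.54,-0.17,0,0,0.063],[50,0.82,-0.63,-0.17,0,0,0.063],[50,0.93,-0.72,-0.17,0,0,0.063],[50,0.95,-0.735,-0.17,0,0,0.063],[50,0.95,-0.735,-0.17,0,0,0.063]]}}

```text
time_s: 1.42
eef_pos: [0.4501, -0.2269, 0.2995]
tool_rot: [-0.001, 1.0, 0.024, 0.001]
wrist_force: [-0.4, -0.4, 0.2]
gripper_width: 0.05
finger_force: 0.0
```

```bash
python3 - <<'E'
from h import *
plan([.505,-.16,.28],2.3)
E
```

```text
[ 0.1453 -0.1604  0.0492] [-0.0004 -0.0004  0.0028] t 1.425 tcp [ 0.4501 -0.2269  0.2995] F [-0.37 -0.44  0.25] gw 0.05 0.0
```

>>> {"method": "drive_tool", "body": {"plan": [[50,0.08,-0.08,0,0,0,0],[50,0.145,-0.16,0,0,0,0],[50,0.145,-0.16,0,0,0,0],[50,0.145,-0.16,0,0,0,0]]}}

```text
time_s: 1.92
eef_pos: [0.5022, -0.1671, 0.2992]
tool_rot: [0.0, 1.0, 0.019, -0.0]
wrist_force: [-0.0, -0.9, -0.2]
gripper_width: 0.05
finger_force: 0.0
```

```bash
python3 - <<'E'
from h import *
w=cam('wrist','w1.png')
p=np.array([.505,-.16,.19])
print(proj(w,p)); plan([.505,-.16,.2],2.3)
E
```

```text
[273.98949984 208.03909714]
[ 0.0085 -0.0189  0.248 ] [ 0.0002  0.0002 -0.0008] t 1.975 tcp [ 0.502  -0.1676  0.2992] F [ 0.49 -0.26  0.13] gw 0.0498 0.0
```

View pics/w1.png

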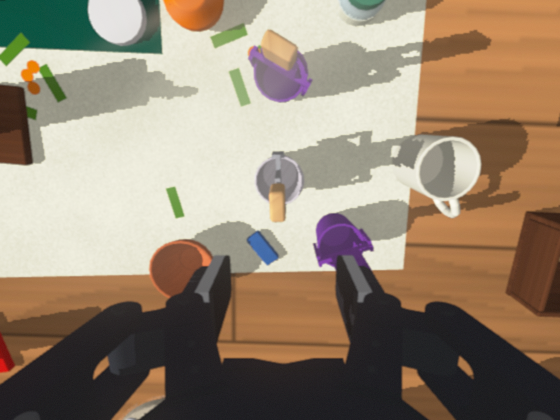

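The grip's top is at (277, 208) against (274, 208) predicted, and the hanger lies along the image's vertical, so the yaw is right.

```bash
python3 - <<'E'
from h import *
w=cam('wrist')
f=cv2.cvtColor(w['frame'][178:228,262:295],cv2.COLOR_BGR2HSV);m=cv2.inRange(f,(8,70,120),(25,255,255))
pts=(np.argwhere(m)[:,::-1]+[262,178]).astype(np.float32);r=cv2.minAreaRect(pts);print(r,len(pts))
for v in (pts[:,1].max(),): 
  e=pts[pts[:,1]>v-12];u=e[:,0].mean();print(v,u,'near edge',onz(w,u,v,.192))
u,v=pts.mean(0);print(onz(w,u,v,.175))
p=onz(w,277,208,.192)
plan([.505,p[1],.3],None);plan([.505,p[1],.163],None);print(p)
E
```

```text
((276.0, 202.0), (38.0, 16.0), 90.0) 566
221.0 276.78946 near edge [ 0.49446345 -0.16310801  0.192     ]
[ 0.50603015 -0.16201514  0.175     ]
[ 0.0081 -0.0115 -0.0018] [0. 0. 0.] t 2.025 tcp [ 0.5019 -0.1676  0.2993] F [-0.5  -0.32 -0.52] gw 0.0501 0.0
[ 0.0082 -0.0117  0.3407] [0. 0. 0.] t 2.025 tcp [ 0.5019 -0.1676  0.2993] F [-0.5  -0.32 -0.52] gw 0.0501 0.0
[ 0.50545953 -0.16291804  0.192     ]
```

>>> {"method": "drive_tool", "body": {"plan": [[50,0.0125,-0.0125,0.1,0,0,0],[50,0.0125,-0.0125,0.2,0,0,0],[50,0.0125,-0.0125,0.28,0,0,0],[50,0.0125,-0.0125,0.34,0,0,0],[50,0.0125,-0.0125,0.36,0,0,0],[50,0.0125,-0.0125,0.36,0,0,0],[50,0.0125,-0.0125,0.36,0,0,0]]}}

```text
time_s: 2.9
eef_pos: [0.5081, -0.1611, 0.1566]
tool_rot: [0.0, 1.0, 0.02, 0.001]
wrist_force: [0.2, 0.9, 0.7]
gripper_width: 0.0498
finger_force: 0.0
```

>>> {"method": "drive_tool", "body": {"plan": [[30,0,0,0,0,0,0],[20,0,0,0,0,0,0],[14,0,0,0,0,0,0],[5,0,0,0,0,0,0],[5,0,0,0,0,0,0],[5,0,0,0,0,0,0],[5,0,0,0,0,0,0]], "squeeze": 40}}

```text
time_s: 3.78
eef_pos: [0.5076, -0.1608, 0.1555]
tool_rot: [0.0, 1.0, 0.02, 0.0]
wrist_force: [-0.3, -1.4, 2.8]
gripper_width: 0.0124
finger_force: 42.3
```

```bash
python3 - <<'E'
from h import *
plan([.507,-.1625,.25],None)
E
```

```text
[-0.0017  0.0042 -0.2361] [0. 0. 0.] t 3.775 tcp [ 0.5076 -0.1608  0.1555] F [-0.27 -1.37  2.82] gw 0.0124 42.3
```

>>> {"method": "drive_tool", "body": {"plan": [[5,0,0,-0.03,0,0,0],[5,0,0,-0.08,0,0,0],[5,0,0,-0.15,0,0,0],[5,0,0,-0.18,0,0,0],[5,0.02,-0.08,-0.18,0,0,0],[5,0.04,-0.18,-0.18,0,0,0.01],[5,0.06,-0.28,-0.18,0,0,0.02],[5,0.08,-0.38,-0.18,0,0,0.032],[5,0.1,-0.48,-0.18,0,0,0.032],[5,0.12,-0.55,-0.18,0,0,0.032]]}}

```text
time_s: 5.03
eef_pos: [0.5462, 0.0635, 0.227]
tool_rot: [-0.0, 1.0, -0.029, -0.0]
wrist_force: [-0.2, -1.0, -2.3]
gripper_width: 0.0124
finger_force: 41.6
```

```bash
python3 - <<'E'
from h import *
plan([.5475,.117,.21],-3.4)
E
```

```text
[-0.0046 -0.1338  0.0424] [-0.0002  0.0003  0.0003] t 5.025 tcp [0.5462 0.0635 0.227 ] F [-0.19 -1.   -2.29] gw 0.0124 41.6
```

>>> {"method": "drive_tool", "body": {"plan": [[5,0,-0.05,0.02,0,0,0],[5,0,-0.09,0.04,0,0,0],[5,0,-0.12,0.06,0,0,0],[5,0,-0.12,0.06,0,0,0],[5,0,-0.12,0.06,0,0,0],[5,0,-0.12,0.06,0,0,0]]}}

```text
time_s: 5.78
eef_pos: [0.5499, 0.108, 0.2037]
tool_rot: [0.0, 1.0, -0.031, 0.0]
wrist_force: [0.4, -0.3, -2.1]
gripper_width: 0.0123
finger_force: 41.6
```

```bash
python3 - <<'E'
from h import *
plan([.5475,.117,.2025],-3.4)
t=cam('top');s=cam('scene');w=cam('wrist');E=np.array(w['extrinsics']);print('wcam',-E[:3,:3].T@E[:3,3])
c=lambda i,u,v,a,W:cv2.resize(i['frame'][v:v+a,u:u+a],(W,W),interpolation=2)
cv2.imwrite('pics/z2.png',np.hstack([np.vstack([c(t,165,150,75,300),c(s,290,190,120,300)]),cv2.resize(w['frame'][:420,:350],(500,600))]))
E
```

```text
[-0.0075 -0.0221  0.003 ] [ 0.0001 -0.0002 -0.0009] t 5.775 tcp [0.5499 0.108  0.2037] F [ 0.39 -0.29 -2.05] gw 0.0123 41.6
wcam [0.61806213 0.10378193 0.34765518]
```

View pics/z2.png

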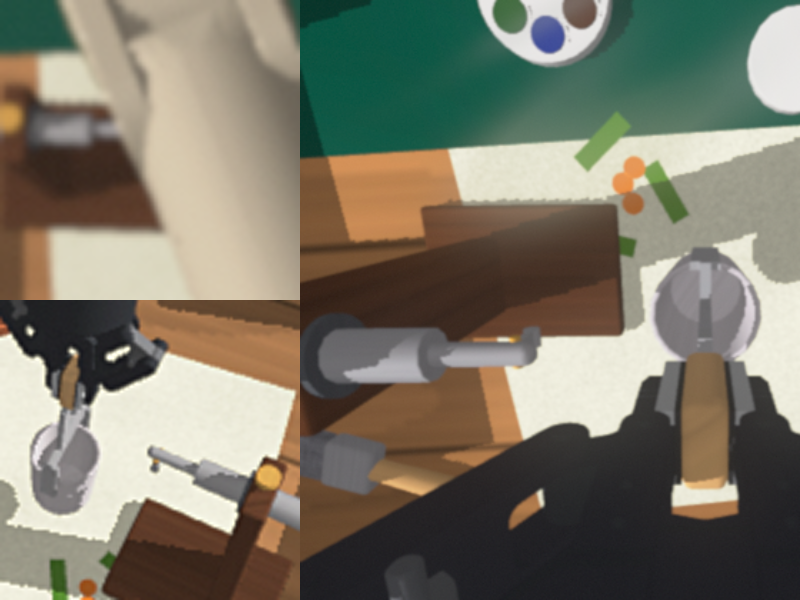

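The wrist view shows the peg from about (101,248) to a nose near (161,245) and the pail rim centred about (285,213). I'll turn these into positions.

```bash
python3 - <<'E'
from h import *
w=cam('wrist');g=w['frame'].astype(int)
hsv=cv2.cvtColor(w['frame'],cv2.COLOR_BGR2HSV)
m=cv2.inRange(hsv,(0,0,60),(180,75,255))
A=[]
for u in list(range(40,85,8))+list(range(104,164,6)):
    # grey run around row 248
    v=249
    if not m[v,u]: print(u,'x');continue
    a=v
    while m[a-1,u]:a-=1
    b=v
    while m[b+1,u]:b+=1
    p=onz(w,u,(a+b)/2,.175);A.append([u,a,b,*p[:2]])
print(np.round(A,4))
s=ctrl.observe();q=s['tool_rot'];Rt=R.from_quat(np.r_[q[1:],q[0]])
print('tcp',s['eef_pos'],'tool yaw',np.degrees(np.arctan2(Rt.as_matrix()[1,0],Rt.as_matrix()[0,0])))
zb=s['eef_pos'][2]-.1555
print('rim c',onz(w,284.9,213.5,zb+.066),'rim L/R',onz(w,(653-300)/1.4286,213.5,zb+.066),onz(w,(758-300)/1.4286,213.5,zb+.066),'far rim',onz(w,284,(258)/1.4286,zb+.066))
print('proj eye',proj(w,s['eef_pos']-[0,0,.0305]),'nose',onz(w,163,245.5,.175))
x=hsv[170:262,284];print([(170+i,*k) for i,k in enumerate(x.tolist())][::2])
E
```

```text
[[4.000e+01 2.290e+02 2.680e+02 5.582e-01 2.481e-01]
 [4.800e+01 2.290e+02 2.680e+02 5.579e-01 2.435e-01]
 [5.600e+01 2.290e+02 2.680e+02 5.576e-01 2.389e-01]
 [6.400e+01 2.290e+02 2.680e+02 5.574e-01 2.343e-01]
 [7.200e+01 2.290e+02 2.670e+02 5.574e-01 2.296e-01]
 [8.000e+01 2.290e+02 2.670e+02 5.571e-01 2.250e-01]
 [1.040e+02 2.380e+02 2.560e+02 5.569e-01 2.111e-01]
 [1.100e+02 2.380e+02 2.560e+02 5.567e-01 2.076e-01]
 [1.160e+02 2.390e+02 2.560e+02 5.561e-01 2.042e-01]
 [1.220e+02 2.390e+02 2.560e+02 5.559e-01 2.008e-01]
 [1.280e+02 2.390e+02 2.560e+02 5.557e-01 1.973e-01]
 [1.340e+02 2.390e+02 2.560e+02 5.555e-01 1.939e-01]
 [1.400e+02 2.350e+02 2.560e+02 5.565e-01 1.902e-01]
 [1.460e+02 2.390e+02 2.690e+02 5.511e-01 1.877e-01]
 [1.520e+02 2.390e+02 2.550e+02 5.552e-01 1.835e-01]
 [1.580e+02 2.290e+02 3.080e+02 5.416e-01 1.822e-01]]
tcp [0.54971439 0.10859648 0.20355892] tool yaw -3.508878076615512
rim c [0.55371166 0.10654188 0.11405892] rim L/R [0.55545464 0.13509106 0.11405892] [0.55206623 0.07959033 0.11405892] far rim [0.57881069 0.10570964 0.11405892]
proj eye [282.32061112
[... 276 characters left out ...]
92, 130, 4, 176), (194, 128, 6, 176), (196, 128, 6, 176), (198, 120, 6, 176), (200, 113, 6, 176), (202, 114, 7, 177), (204, 115, 9, 176), (206, 120, 7, 176), (208, 128, 6, 160), (210, 135, 5, 106), (212, 135, 5, 105), (214, 165, 5, 103), (216, 135, 5, 103), (218, 150, 5, 104), (220, 150, 2, 105), (222, 150, 2, 104), (224, 165, 5, 105), (226, 135, 5, 106), (228, 135, 5, 105), (230, 0, 0, 103), (232, 135, 5, 104), (234, 0, 0, 100), (236, 130, 6, 122), (238, 150, 6, 127), (240, 135, 4, 117), (242, 135, 4, 117), (244, 150, 2, 115), (246, 12, 32, 120), (248, 16, 111, 131), (250, 16, 107, 131), (252, 16, 107, 131), (254, 16, 108, 132), (256, 16, 108, 130), (258, 16, 112, 130), (260, 16, 110, 130)]
```

```bash
python3 - <<'E'
from h import *
w=cam('wrist');f=w['frame']
s=ctrl.observe();zb=s['eef_pos'][2]-.1555;print(s['eef_pos'])
print('from grip bottom edge', onz(w,284,246.3,zb+.150)-[.013,0,0])
hsv=cv2.cvtColor(f,cv2.COLOR_BGR2HSV)
print([(v,hsv[v,284].tolist()) for v in range(325,360,2)])
for v in (336,340,344): print(v,onz(w,284,v,zb+.192)[0]-.013)
# rim: outer width per row
for v in range(176,246,5):
    r=hsv[v,235:340].astype(int); g=(r[:,1]<22)&(abs(r[:,0]-125)<60); k=np.where(g)[0]+235; print(v,k.min(),k.max(),end=' | ')
E
```

```text
[0.5496796  0.10871423 0.20353151]
from grip bottom edge [0.54689317 0.10720069 0.19803151]
[(325, [17, 119, 146]), (327, [17, 119, 146]), (329, [16, 118, 147]), (331, [16, 121, 147]), (333, [16, 121, 147]), (335, [16, 122, 177]), (337, [17, 121, 226]), (339, [17, 118, 226]), (341, [17, 108, 225]), (343, [26, 25, 235]), (345, [26, 18, 235]), (347, [27, 19, 236]), (349, [28, 18, 235]), (351, [25, 37, 228]), (353, [14, 131, 175]), (355, [14, 144, 172]), (357, [14, 142, 174]), (359, [14, 144, 172])]
336 0.52595260787252
340 0.5241392106407244
344 0.5223116031694721
176 276 291 | 181 268 299 | 186 263 304 | 191 258 309 | 196 254 312 | 201 251 316 | 206 249 317 | 211 246 320 | 216 246 320 | 221 246 321 | 226 246 320 | 231 248 318 | 236 250 316 | 241 253 313 |
```

>>> {"method": "drive_tool", "body": {"plan": [[5,0.008,0,0.003,0,0,0],[5,0.008,-0.05,0.003,0,0,0],[5,0.008,-0.1,0.003,0,0,0],[5,0.008,-0.14,0.003,0,0,0],[5,0.008,-0.15,0.003,0,0,0],[5,0.008,-0.15,0.003,0,0,0]]}}

```text
time_s: 6.78
eef_pos: [0.5565, 0.1684, 0.202]
tool_rot: [0.0, 1.0, -0.03, -0.0]
wrist_force: [-0.1, -1.2, -2.7]
gripper_width: 0.0126
finger_force: 41.6
```

```bash
python3 - <<'E'
from h import *
plan([.556,.177,.2025],-3.3)
w=cam('wrist');s=cam('scene')
c=lambda i,u,v,a,W:cv2.resize(i['frame'][v:v+a,u:u+a],(W,W),interpolation=2)
cv2.imwrite('pics/z3.png',np.hstack([c(w,170,150,160,400),c(s,310,190,80,400)]))
E
```

```text
[-0.0025 -0.0213 -0.0012] [ 0.0001  0.     -0.0009] t 6.775 tcp [0.5565 0.1684 0.202 ] F [-0.13 -1.23 -2.74] gw 0.0126 41.6
```

View pics/z3.png

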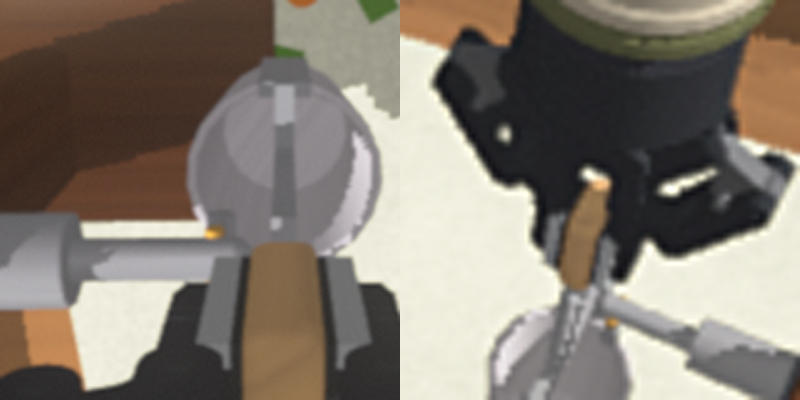

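```bash
python3 - <<'E'
from h import *
w=cam('wrist');s=ctrl.observe();t=s['eef_pos']
hsv=cv2.cvtColor(w['frame'],cv2.COLOR_BGR2HSV);gy=w['frame'].mean(2)
P=[]
for u in range(206,250,6):
    c=gy[235:275,u]; d=np.diff(c); print(u,c.astype(int)[::1].tolist() if u in(206,230) else '')
print('t',t,'nearpeg',onz(w,215,254,.175),onz(w,240,253.5,.175))
print('grip lower edge eye',[onz(w,284,v,t[2]-.0055)[0]-.013 for v in (246,247,248)],hsv[243:251,284].tolist())
E
```

```text
206 [72, 72, 77, 112, 177, 222, 230, 230, 230, 224, 188, 123, 100, 105, 107, 110, 112, 115, 119, 123, 132, 155, 169, 165, 151, 138, 122, 147, 205, 231, 231, 231, 231, 232, 232, 234, 234, 233, 232, 232]
212 
218 
224 
230 [75, 74, 83, 132, 201, 232, 234, 232, 232, 220, 168, 113, 104, 116, 127, 137, 148, 158, 168, 175, 177, 178, 177, 177, 175, 172, 174, 197, 229, 234, 233, 233, 233, 233, 234, 233, 232, 231, 231, 232]
236 
242 
248 
t [0.55664123 0.16761162 0.20210636] nearpeg [0.55614121 0.20653236 0.175     ] [0.55556747 0.19217316 0.175     ]
grip lower edge eye [np.float64(0.5539874452512548), np.float64(0.5534561739401519), np.float64(0.5529239497442496)] [[150, 4, 114], [140, 7, 115], [150, 4, 114], [14, 32, 118], [15, 94, 128], [16, 112, 132], [16, 112, 130], [16, 109, 129]]
```

>>> {"method": "drive_tool", "body": {"plan": [[5,0,-0.02,0,0,0,0],[5,0,-0.03,0,0,0,0],[5,0,-0.04,0,0,0,0],[5,0,-0.04,0,0,0,0]]}}

```text
time_s: 7.42
eef_pos: [0.5573, 0.1852, 0.2021]
tool_rot: [-0.0, 1.0, -0.03, -0.0]
wrist_force: [0.3, 0.3, -2.6]
gripper_width: 0.0127
finger_force: 41.6
```

>>> {"method": "drive_tool", "body": {"plan": [[5,0,-0.01,0,0,0,0],[5,0,-0.02,0,0,0,0],[5,0,-0.02,0,0,0,0]]}}

```text
time_s: 7.8
eef_pos: [0.5578, 0.1932, 0.2022]
tool_rot: [-0.0, 1.0, -0.03, 0.0]
wrist_force: [-0.9, 1.3, -1.9]
gripper_width: 0.0128
finger_force: 41.5
```

>>> {"method": "drive_tool", "body": {"plan": [[5,0,-0.01,0,0,0,0],[5,0,-0.02,0,0,0,0],[5,0,-0.03,0,0,0,0],[5,0,-0.03,0,0,0,0]]}}

```text
time_s: 8.3
eef_pos: [0.5585, 0.2053, 0.2022]
tool_rot: [-0.0, 1.0, -0.03, 0.0]
wrist_force: [0.2, -0.2, -1.3]
gripper_width: 0.0124
finger_force: 41.6
```

```bash
python3 - <<'E'
from h import *
plan([.556,.177,.2025],-3.3)
w=cam('wrist');s=cam('scene')
c=lambda i,u,v,a,W:cv2.resize(i['frame'][v:v+a,u:u+a],(W,W),interpolation=2)
cv2.imwrite('pics/z4.png',np.hstack([c(w,170,150,160,400),c(s,320,200,80,400)]))
E
```

```text
[-0.002   0.071  -0.0008] [-0.0002 -0.     -0.0007] t 8.3 tcp [0.5585 0.2053 0.2022] F [ 0.19 -0.22 -1.31] gw 0.0124 41.6
```

View pics/z4.png

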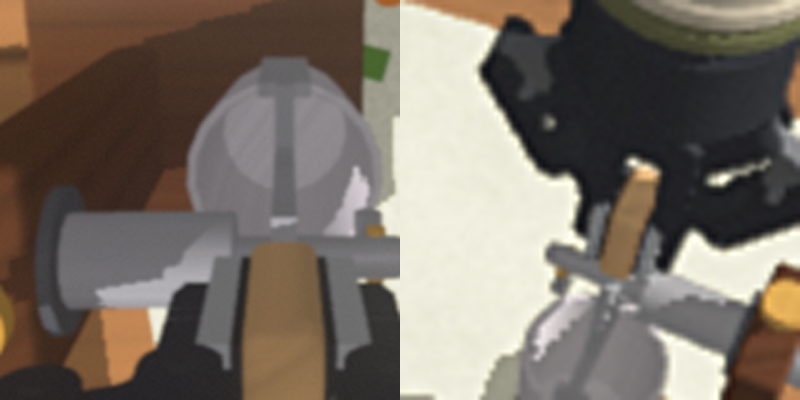

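The peg is through the eye, with the nose and flap pin visible on the near side. I'll now feel for the collar.

>>> {"method": "drive_tool", "body": {"plan": [[5,0,-0.005,0,0,0,0],[5,0,-0.01,0,0,0,0],[5,0,-0.0125,0,0,0,0],[5,0,-0.0125,0,0,0,0]]}}

```text
time_s: 8.9
eef_pos: [0.5589, 0.2097, 0.2021]
tool_rot: [-0.0, 1.0, -0.03, 0.0]
wrist_force: [0.2, -1.0, -1.6]
gripper_width: 0.0124
finger_force: 41.6
```

>>> {"method": "drive_tool", "body": {"plan": [[5,0,-0.0025,0,0,0,0],[5,0,-0.005,0,0,0,0],[5,0,-0.005,0,0,0,0]]}}

```text
time_s: 9.28
eef_pos: [0.559, 0.2117, 0.2021]
tool_rot: [-0.0, 1.0, -0.03, 0.0]
wrist_force: [-0.8, -0.6, -2.0]
gripper_width: 0.0123
finger_force: 41.6
```

>>> {"method": "drive_tool", "body": {"plan": [[5,0,-0.0025,0,0,0,0],[5,0,-0.005,0,0,0,0],[5,0,-0.005,0,0,0,0]]}}

```text
time_s: 9.65
eef_pos: [0.5591, 0.2137, 0.2021]
tool_rot: [-0.0, 1.0, -0.03, 0.0]
wrist_force: [0.5, 0.5, -0.5]
gripper_width: 0.0125
finger_force: 41.6
```

>>> {"method": "drive_tool", "body": {"plan": [[5,0,-0.0025,0,0,0,0],[5,0,-0.0025,0,0,0,0]]}}

```text
time_s: 9.9
eef_pos: [0.5592, 0.2138, 0.2021]
tool_rot: [0.001, 1.0, -0.031, -0.0]
wrist_force: [-1.2, -3.9, -1.4]
gripper_width: 0.0125
finger_force: 41.8
```

>>> {"method": "drive_tool", "body": {"plan": [[5,0,-0.0025,0,0,0,0],[5,0,-0.0025,0,0,0,0]]}}

```text
time_s: 10.15
eef_pos: [0.5593, 0.2139, 0.202]
tool_rot: [0.001, 1.0, -0.031, -0.0]
wrist_force: [-1.8, -6.6, -0.5]
gripper_width: 0.0127
finger_force: 42.0
```

>>> {"method": "drive_tool", "body": {"plan": [[5,0,-0.0025,0,0,0,0],[5,0,-0.0025,0,0,0,0]]}}

```text
time_s: 10.4
eef_pos: [0.5593, 0.214, 0.202]
tool_rot: [0.002, 1.0, -0.031, -0.0]
wrist_force: [-3.2, -8.1, 2.4]
gripper_width: 0.0125
finger_force: 42.2
```

>>> {"method": "drive_tool", "body": {"plan": [[5,0,0.004,0,0,0,0],[5,0,0.01,0,0,0,0],[5,0,0.02,0,0,0,0],[5,0,0.03,0,0,0,0],[5,0,0.04,0,0,0,0],[5,0,0.05,0,0,0,0],[5,0,0.055,0,0,0,0],[5,0,0.055,0,0,0,0]]}}

```text
time_s: 11.4
eef_pos: [0.558, 0.1944, 0.2022]
tool_rot: [-0.0, 1.0, -0.03, 0.0]
wrist_force: [-0.4, 0.6, -2.2]
gripper_width: 0.0124
finger_force: 41.6
```

>>> {"method": "drive_tool", "body": {"plan": [[5,0,0.0025,0,0,0,0],[5,0,0.005,0,0,0,0],[5,0,0.005,0,0,0,0]]}}

```text
time_s: 11.78
eef_pos: [0.5579, 0.1926, 0.2021]
tool_rot: [-0.0, 1.0, -0.03, 0.0]
wrist_force: [0.4, 0.5, -3.7]
gripper_width: 0.0124
finger_force: 41.6
```

>>> {"method": "drive_tool", "body": {"plan": [[5,0,0.0025,0,0,0,0],[5,0,0.0025,0,0,0,0]]}}

```text
time_s: 12.02
eef_pos: [0.5578, 0.1915, 0.2021]
tool_rot: [-0.0, 1.0, -0.03, 0.0]
wrist_force: [0.3, -0.1, -1.7]
gripper_width: 0.0125
finger_force: 41.6
```

>>> {"method": "drive_tool", "body": {"plan": [[5,0,0.0025,0,0,0,0],[5,0,0.0025,0,0,0,0]]}}

```text
time_s: 12.28
eef_pos: [0.5578, 0.1905, 0.2021]
tool_rot: [-0.0, 1.0, -0.03, 0.0]
wrist_force: [0.2, 0.3, -2.8]
gripper_width: 0.0123
finger_force: 41.6
```

>>> {"method": "drive_tool", "body": {"plan": [[5,0,0.0025,0,0,0,0],[5,0,0.0025,0,0,0,0]]}}

```text
time_s: 12.52
eef_pos: [0.5577, 0.1901, 0.2022]
tool_rot: [-0.0, 1.0, -0.03, 0.0]
wrist_force: [0.6, 2.2, -2.5]
gripper_width: 0.0125
finger_force: 41.5
```

>>> {"method": "drive_tool", "body": {"plan": [[5,0,0.0025,0,0,0,0],[5,0,0.0025,0,0,0,0]]}}

```text
time_s: 12.78
eef_pos: [0.5576, 0.1897, 0.2023]
tool_rot: [-0.001, 1.0, -0.03, 0.0]
wrist_force: [1.4, 5.3, -3.8]
gripper_width: 0.0124
finger_force: 41.3
```

>>> {"method": "drive_tool", "body": {"plan": [[5,0,0.0025,0,0,0,0],[5,0,0.0025,0,0,0,0]]}}

```text
time_s: 13.02
eef_pos: [0.5575, 0.1895, 0.2023]
tool_rot: [-0.001, 1.0, -0.029, 0.0]
wrist_force: [2.1, 7.5, -5.0]
gripper_width: 0.0124
finger_force: 41.2
```

Caught where the flap should stop it. I'll ease slightly and hold.

>>> {"method": "drive_tool", "body": {"plan": [[5,0,-0.0025,0,0,0,0],[5,0,-0.0025,0,0,0,0],[5,0,-0.0025,0,0,0,0],[5,0,-0.0025,0,0,0,0],[5,0,-0.0025,0,0,0,0],[5,0,-0.0025,0,0,0,0],[5,0,-0.0025,0,0,0,0],[5,0,-0.0025,0,0,0,0]]}}

```text
time_s: 14.02
eef_pos: [0.5576, 0.1897, 0.2022]
tool_rot: [-0.001, 1.0, -0.03, 0.0]
wrist_force: [1.3, 4.6, -3.9]
gripper_width: 0.0127
finger_force: 41.2
```

```bash
python3 - <<'E'
from h import *
plan([.558,.202,.196],None)
E
```

```text
[-0.0008 -0.0308  0.0157] [0. 0. 0.] t 14.025 tcp [0.5576 0.1897 0.2022] F [ 1.3   4.59 -3.86] gw 0.0127 41.2
```

>>> {"method": "drive_tool", "body": {"plan": [[5,0,-0.01,0,0,0,0],[5,0,-0.02,0,0,0,0],[5,0,-0.03,0,0,0,0],[5,0,-0.0375,0,0,0,0],[5,0,-0.0375,0,0,0,0],[5,0,-0.0375,0.0025,0,0,0],[5,0,-0.0375,0.005,0,0,0],[5,0,-0.0375,0.005,0,0,0]]}}

```text
time_s: 15.02
eef_pos: [0.5585, 0.2034, 0.2]
tool_rot: [0.0, 1.0, -0.03, -0.0]
wrist_force: [-0.4, 0.9, -2.0]
gripper_width: 0.0123
finger_force: 41.6
```

>>> {"method": "drive_tool", "body": {"plan": [[5,0,0,0.001,0,0,0],[5,0,0,0.001,0,0,0],[5,0,0,0.001,0,0,0]]}}

```text
time_s: 15.4
eef_pos: [0.5585, 0.2036, 0.1998]
tool_rot: [-0.0, 1.0, -0.03, 0.0]
wrist_force: [-0.8, 0.4, -2.5]
gripper_width: 0.0129
finger_force: 41.6
```

>>> {"method": "drive_tool", "body": {"plan": [[5,0,0,0.001,0,0,0],[5,0,0,0.001,0,0,0],[5,0,0,0.001,0,0,0]]}}

```text
time_s: 15.78
eef_pos: [0.5586, 0.2037, 0.1994]
tool_rot: [-0.0, 1.0, -0.03, 0.0]
wrist_force: [0.4, -0.3, -1.3]
gripper_width: 0.0123
finger_force: 41.7
```

>>> {"method": "drive_tool", "body": {"plan": [[5,0,0,0.001,0,0,0],[5,0,0,0.001,0,0,0],[5,0,0,0.001,0,0,0]]}}

```text
time_s: 16.15
eef_pos: [0.5586, 0.2036, 0.1992]
tool_rot: [-0.0, 1.0, -0.03, 0.0]
wrist_force: [-0.3, 0.1, 1.9]
gripper_width: 0.0124
finger_force: 42.1
```

>>> {"method": "drive_tool", "body": {"plan": [[13,0,0,0,0,0,0],[14,0,0,0,0,0,0],[16,0,0,0,0,0,0],[20,0,0,0,0,0,0],[25,0,0,0,0,0,0],[30,0,0,0,0,0,0],[30,0,0,0,0,0,0],[30,0,0,0,0,0,0]], "squeeze": 20}}

```text
time_s: 17.15
eef_pos: [0.5585, 0.2036, 0.199]
tool_rot: [-0.0, 1.0, -0.03, 0.0]
wrist_force: [0.6, -0.1, 0.1]
gripper_width: 0.0301
finger_force: 0.0
```

>>> {"method": "drive_tool", "body": {"plan": [[30,0,0,-0.02,0,0,0],[30,0,0,-0.06,0,0,0],[30,0,0,-0.1,0,0,0],[30,0,0,-0.16,0,0,0],[30,0,0,-0.22,0,0,0],[30,-0.05,0.1,-0.22,0,0,0],[30,-0.1,0.2,-0.22,0,0,0],[30,-0.1,0.3,-0.22,0,0,0],[30,-0.1,0.3,-0.22,0,0,0],[30,-0.1,0.3,-0.22,0,0,0]]}}

```text
time_s: 18.4
eef_pos: [0.5115, 0.0869, 0.288]
tool_rot: [-0.0, 1.0, -0.03, 0.001]
wrist_force: [0.1, 0.8, 0.1]
gripper_width: 0.0302
finger_force: 0.0
```

>>> {"method": "drive_tool", "body": {"plan": [[30,0,0,0,0,0,0],[30,0,0,0,0,0,0],[30,0,0,0,0,0,0],[30,0,0,0,0,0,0],[30,0,0,0,0,0,0],[30,0,0,0,0,0,0],[30,0,0,0,0,0,0],[30,0,0,0,0,0,0],[30,0,0,0,0,0,0],[30,0,0,0,0,0,0]]}}

```text
time_s: 19.65
eef_pos: [0.5114, 0.0863, 0.287]
tool_rot: [-0.0, 1.0, -0.03, 0.0]
wrist_force: [-0.2, -0.1, 0.8]
gripper_width: 0.0299
finger_force: 0.0
```

```bash
python3 - <<'E'
from h import *
w=cam('wrist');s=cam('scene')
c=lambda i,u,v,a,b,W,H:cv2.resize(i['frame'][v:v+b,u:u+a],(W,H),interpolation=2)
cv2.imwrite('pics/z5.png',np.hstack([cv2.resize(w['frame'],(400,300)),c(s,320,210,100,75,400,300)]))
E
```

```text
(no output)
```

View pics/z5.png

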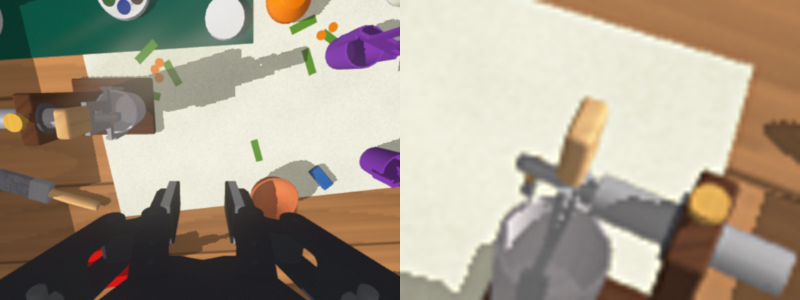

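The pail hangs on the peg between nose and collar, with the gripper well clear. I'll check that it is still.

>>> {"method": "drive_tool", "body": {"plan": [[30,0,0,0,0,0,0],[30,0,0,0,0,0,0],[30,0,0,0,0,0,0],[30,0,0,0,0,0,0],[30,0,0,0,0,0,0],[30,0,0,0,0,0,0],[30,0,0,0,0,0,0],[30,0,0,0,0,0,0],[30,0,0,0,0,0,0],[30,0,0,0,0,0,0]]}}

```text
time_s: 21.0
eef_pos: [0.5113, 0.0863, 0.287]
tool_rot: [-0.0, 1.0, -0.03, 0.0]
wrist_force: [0.0, -0.3, 0.9]
gripper_width: 0.0302
finger_force: 0.0
```

```bash
python3 - <<'E'
from h import *
D=[cam('scene')['frame'].astype(int) for _ in range(12)]
z=cv2.imread('pics/scene0.png').astype(int)
print([int((abs(D[i]-D[0])[200:340,320:430].max(2)>25).sum()) for i in range(12)])
m=(abs(D[0]-z).max(2)>40).astype(np.uint8);n,l,st,c=cv2.connectedComponentsWithStats(m);print([s.tolist() for s in st[1:] if s[4]>12])
E
```

```text
[0, 0, 0, 0, 0, 0, 0, 0, 0, 0, 0, 0]
[[101, 0, 10, 10, 74], [136, 0, 10, 14, 98], [291, 0, 3, 18, 27], [290, 0, 45, 117, 2483], [312, 0, 45, 22, 615], [376, 0, 23, 71, 610], [355, 18, 5, 7, 28], [361, 18, 13, 8, 66], [356, 27, 19, 5, 31], [283, 32, 97, 159, 5191], [0, 39, 32, 70, 925], [75, 59, 113, 16, 803], [212, 72, 65, 10, 186], [51, 80, 151, 24, 1354], [0, 94, 164, 145, 5286], [0, 103, 10, 24, 134], [206, 105, 15, 3, 23], [223, 108, 53, 10, 197], [315, 120, 13, 3, 24], [143, 167, 84, 63, 2013], [351, 234, 21, 23, 200], [342, 257, 31, 40, 870], [213, 266, 39, 18, 336], [242, 268, 92, 19, 567]]
```

```bash
python3 -c "
from h import *
print(job_done())"
```

```text
the job is handed in; nothing more can be done
None
```

The pail hangs still on the dark stand's peg behind the closed flap, after a held pull of about 4.6 N (briefly 7.5 N; 8.1 N at the collar), nothing else was seen to move, and the job is handed in.

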